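# Tip the cartons, find the stamped one, push it to the dispatch line

### The job

First tip both cartons over towards the robot, so that each lies on its side with its underside facing away from the robot, and see which one carries the round green stamp underneath. Then push the stamped carton, still lying, away from the robot until it sits centred across the yellow dispatch line, and leave the plain one lying well short of the line. Use the fingers only to push: never lift a carton, and leave everything else on the bench where it is.

Things in the scene. Friction and masses are not known exactly. Their poses are not given: they have to be found in the camera images.
- carton_stamped: Closed cardboard carton with a blue and yellow lid label, 70 (own x) x 90 (own y) x 100 mm tall (own z), about 0.25 kg. Origin: centre of its underside. Starts upright, own x pointing away from the robot within 0.25 rad. Has a round green and white tick stamp, 58 mm, on its underside, hidden while upright; else identical to the plain one; either may be on the left.
- carton_plain: Closed cardboard carton with a blue and yellow lid label, 70 (own x) x 90 (own y) x 100 mm tall (own z), about 0.25 kg. Origin: centre of its underside. Starts upright, own x pointing away from the robot within 0.25 rad. Its underside is bare; otherwise identical to the stamped one.
- carton_stamped_mid (a point): Centre of the stamped carton, 50 mm from its underside along own z; 35 mm above the bench when it lies on its near side. Pushed near the top of its far side towards the robot, the carton rocks over its lower near edge (35 mm before the origin), falls by itself past about 35 degrees and lies 70 mm high, lid towards the robot.
- carton_plain_mid (a point): Centre of the plain carton, 50 mm from its underside along own z. Pushed near the top of its far side towards the robot, the carton rocks over its lower near edge (35 mm before the origin), falls by itself past about 35 degrees and lies 70 mm high, lid towards the robot.
- dispatch_line: The dispatch line: a flat strip of yellow tape on the bench beyond the cartons, 30 mm wide (its own x) and 700 mm long (its own y), running left to right across the robot's front. Flat, nothing to bump into. Origin: centre of the strip; its x axis points away from the robot.
- loupe: Bystander: black folding loupe, 36 x 36 mm and 50 mm tall, standing between the two cartons. Origin: centre of its underside.
- marker: Bystander: yellow marker pen with a black cap, 130 mm long, 15 mm thick, lying. Origin: centre of its underside.
- ink_jar: Bystander: ink jar, 60 mm across, 75 mm tall. Origin: centre of its underside.
- tape_roll: Bystander: orange roll of tape lying flat, 90 mm across, 25 mm tall. Origin: centre of its underside.
- swatches: Bystander: stack of colour swatches, 50 x 120 x 18 mm, striped on top. Origin: centre of its underside.

How it is judged:
On the way, in this order (a step that is already met when the one before it is completed fails the run):
1. both cartons lie on their sides, lids towards the robot and undersides facing away from it, short of the dispatch line (angle between carton_stamped's own z axis and vertical between 1.4 and 1.75 rad and height (world z) of each of carton_stamped_mid, carton_plain_mid below 0.05 m and angle between carton_plain's own z axis and vertical between 1.4 and 1.75 rad and angle between the z axis of each of carton_stamped, carton_plain and the x axis of dispatch_line, either way round below 0.5 rad and z of dispatch_line in the frame of carton_stamped below 0.06 m and x of each of carton_stamped_mid, carton_plain_mid in the frame of dispatch_line below -0.1 m and z of dispatch_line in the frame of carton_plain below 0.06 m), for 0.3 s.
2. the stamped carton, lying, is across the dispatch line (angle between carton_stamped's own z axis and vertical between 1.4 and 1.75 rad and height (world z) of carton_stamped_mid below 0.05 m and x of carton_stamped_mid in the frame of dispatch_line between -0.025 and 0.025 m and y of carton_stamped_mid in the frame of dispatch_line between -0.32 and 0.32 m), for 0.2 s.
At the end, for the whole second after the job is handed in: Both cartons lie on a side, at rest; the stamped carton's centre is within 25 mm of the middle of the yellow strip (across it) and at least 30 mm inside its ends; the plain carton's centre is more than 70 mm short of the middle of the strip (all of step 2 and angle between carton_plain's own z axis and vertical between 1.4 and 1.75 rad and height (world z) of carton_plain_mid below 0.05 m and x of carton_plain_mid in the frame of dispatch_line below -0.07 m and linear speed of each of carton_stamped, carton_plain below 0.02 m/s); the robot touches nothing.
It fails at once if a carton is lifted: its centre rises above 85 mm (tipping takes it to 61 mm) (height (world z) of any of carton_stamped_mid, carton_plain_mid above 0.085 m).
It fails at once if the plain carton is brought to the dispatch line (centre within 25 mm of its middle, or beyond) (x of carton_plain_mid in the frame of dispatch_line above -0.025 m).
It fails at once if a bystander is moved by more than 25 mm or tipped (distance of any of loupe, marker, ink_jar, tape_roll, swatches from where it was at the start of the episode above 0.025 m or angle between any of loupe, marker, ink_jar, tape_roll, swatches's own z axis and vertical above 0.35 rad).
It also fails if it takes over 64 s, if anything falls off the work surface, if the arm or the gripper's body presses on something with over 40 N, if the wrist force passes 120 N, or if a joint passes its speed limit or range.

### The arm

A 6-joint arm with a two-finger parallel gripper is mounted at the origin on the work surface. World frame = base frame: x ahead of the robot, y to its left, z up, the work surface at z = 0. Lengths are in m, angles in rad, forces in N, time in s.
With the tool pointing down it reaches from about 0.325 to 1 m from the base axis. Payload 5.1 kg.
Tool frame: the origin (TCP) lies on the centre line of the jaws, within the pads' length; the fingertips stand 11 mm ahead of it and the grasp point (between the pads) lies 8 mm behind it; z points along the fingers, y is the line along which they close (so a half turn about z gives the same grasp; the last joint's range is limited). The gripper opens to 85 mm and grips with 20 to 120 N. Pads are 22 mm wide; open, the fingers measure 114 mm over their backs; the gripper's body (76 mm by 85 mm) begins 54 mm behind the grasp point. The pads swing forward as they close: fully open they stand 13 mm farther back than shut.
Start: joints at [1.091, 0.124, 1.65, -0, 1.367, -0.083], TCP at [0.251, 0.599, 0.242] pointing down, gripper open.
Joint ranges: [-2.61, 2.61], [-1.02, 2.33], [0.03, 2.71], [-1.35, 4.49], [0.32, 2.68], [-2.91, 2.91]. Speed limits (rad/s): [2.57, 2.57, 3.14, 3.14, 3.14, 3.14].

### API

Orientations are given as a rotation vector (axis times angle).
In Python, from rig import * gives the robot as it stands.
- The arm moves only by the shell command python3 -m jog 'ROWS' [OPENING] [FORCE]. ROWS is JSON, a list that holds one entry, the list of rows, each a list of 6 numbers: the shift along the tool's x, y, z in units of 0.4 m (1.0 is 0.4 m), then the turn, a rotation vector about the tool's x, y, z in units of 45 degrees (1.0 is 45 degrees). In form: [[[dx, dy, dz, ax, ay, az], ...]]. A call has 1 to 5 rows; each row shifts and turns the commanded pose from where the row before left it, along the tool's axes as they then stand; what a row does not reach is not made up. A row lasts 1/8 s, in which the tool goes at most 62.5 mm and 10.7 degrees, less where a joint would pass 70% of its speed; a pose out of reach is approached as far as the arm can. A call with a number of a shift or a turn outside -1 to 1 is refused whole. A call with a gripper value outside its range is refused whole. OPENING is the opening, from 0 (shut) to 1 (fully open), set as the call begins (- or left out, the last holds). The fingers move at their own pace and stop on an object; FORCE is the grip in N (left out, the last holds). Time passes only in rows, so rows that do not move let the fingers close. It gives the time, the measured TCP pose, the force, the opening and the grip force at its end, in the units of the state.
- get_obs(): the state, without advancing time (a new reading comes with each control period).
- read_camera(name): name is "side" or "top"; returns the picture (400x640x3 uint8, red, green, blue); there is no depth.
- camera_params(name): a dict with "camera_matrix" (3x3 intrinsics, pixels), "rvec" (rotation vector, rad) and "tvec" (3), from world to camera coordinates, as OpenCV has them. Camera axes: x right, y down, z forward; pixel columns grow to the right and rows downward; lengths in m; the calibration is good to about 2 mm. A picture is of the moment at which its call begins. camera_params takes no time and is no camera call.
- close_job(): hands the job in; it is judged then, once.
The state is a dict: "time": time; "joint_positions": joint angles; "qd": joint speeds; "joint_efforts": joint torques, N m; "tool_pos": TCP position; "ee_rot": TCP orientation; "contact_force": force on the tool from outside, world axes, zero at the start; "ft_torque": the same for the moment, N m; "finger_gap": opening from 0.0 (shut) to 1.0 (fully open); "finger_force": force on a finger pad.
Only numpy, scipy, OpenCV 4.12 (cv2) and the standard library are available. Lean on these libraries where they do the work, as an engineer would, in place of code of your own. Each camera call takes 0.05 s, during which the arm holds its last target. There are 200 camera calls.

## Working session

There is one attempt and no reset: what is moved stays moved. The work goes in short steps, Python scripts to look and compute and a shell command to move; the robot and the scene stay as the last step left them, time stands still between calls to the robot, and variables do not carry over. Pictures are saved under pics/ and viewed, at most 10 in all, crops included, and the job is handed in when it is done.

```bash
mkdir -p pics; ls; python3 - <<'E'
from rig import *
import cv2
for n in("top","side"):
    cv2.imwrite(f"pics/{n}0.png",read_camera(n)[:,:,::-1])
    p=camera_params(n);print(n,p)
o=get_obs();print(o['time'],o['tool_pos'],o['ee_rot'],o['finger_gap'])
E
```

```text
pics
top {'camera_matrix': array([[390.77636019,   0.        , 319.78516751],
       [  0.        , 390.77636019, 196.12680037],
       [  0.        ,   0.        ,   1.        ]]), 'rvec': array([ 2.21996203, -2.1637761 ,  0.09919028]), 'tvec': array([-0.03682965,  0.56578025,  0.95170098])}
side {'camera_matrix': array([[397.42911444,   0.        , 317.33573457],
       [  0.        , 397.42911444, 200.5143253 ],
       [  0.        ,   0.        ,   1.        ]]), 'rvec': array([ 2.24710649, -0.77218458,  0.33442643]), 'tvec': array([-0.47505783,  0.29048109,  0.74180857])}
0.1 [0.25099306 0.59898604 0.24115046] [-6.19225417e-01 -3.07938549e+00  2.89618915e-03] 1.0019292016127732
```

View pics/top0.png

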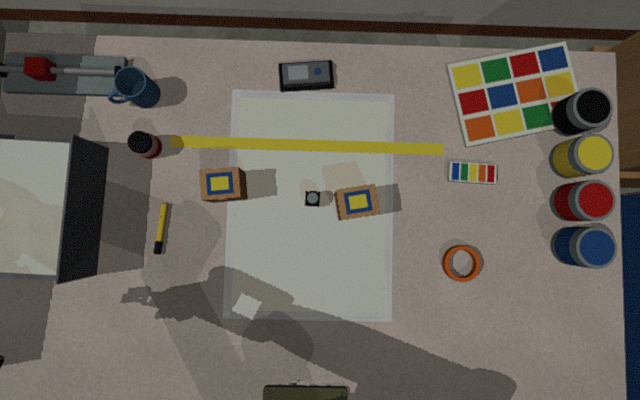

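View pics/side0.png

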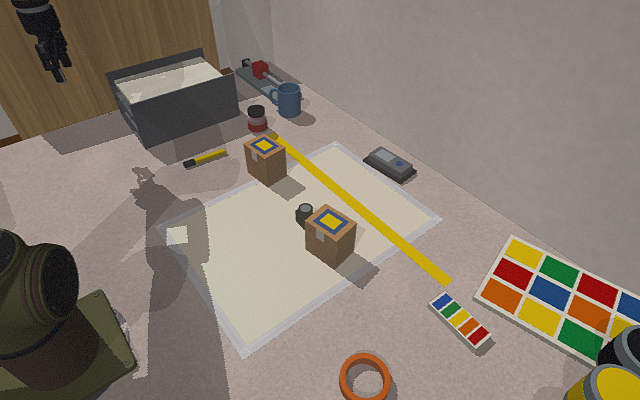

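The top view has the cartons at about (221,184) and (358,203), with the loupe at (312,198) between them. The line runs from (172,142) to (443,149). I'll enlarge the area around the cartons to measure them.

```bash
cat > h.py <<'E'
from rig import *
import cv2, numpy as np
def ray(n,uv,z):
    p=camera_params(n);R=cv2.Rodrigues(p['rvec'])[0];t=p['tvec'].ravel()
    q=cv2.undistortPoints(np.float32([[uv]]),p['camera_matrix'],None)[0,0]
    d=R.T@np.r_[q,1];c=-R.T@t
    return (c+d*(z-c[2])/d[2])[:2]
def proj(n,P):
    p=camera_params(n)
    return cv2.projectPoints(np.float64(P).reshape(-1,3),p['rvec'],p['tvec'],p['camera_matrix'],None)[0][:,0]
def crop(n,x0,y0,x1,y1,s,f):
    cv2.imwrite(f,cv2.resize(read_camera(n)[y0:y1,x0:x1,::-1],None,fx=s,fy=s,interpolation=cv2.INTER_CUBIC))
E
python3 - <<'E'
import cv2
im=cv2.imread('pics/top0.png')[120:240,190:390]
cv2.imwrite('pics/c0.png',cv2.resize(im,None,fx=4,fy=4,interpolation=cv2.INTER_CUBIC))
E
```

```text
(no output)
```

View pics/c0.png

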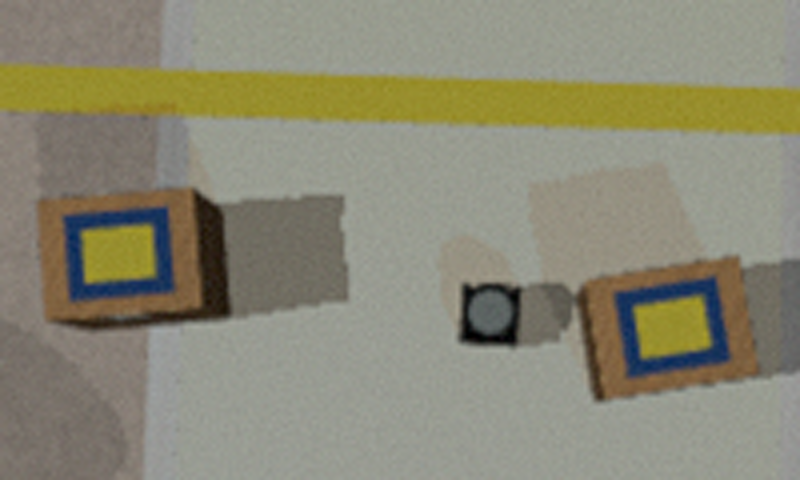

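In the crop, the left lid's corners are (38,200), (193,187), (207,308) and (48,322). The right lid's corners are (582,280), (738,256), (756,375) and (600,400). The loupe is centred at (490,315), and the line's centre runs from (0,88) to (800,110).

```bash
python3 - <<'E'
from h import *
f=lambda c,z:ray("top",(190+(c[0]+.5)/4-.5,120+(c[1]+.5)/4-.5),z)
for n,c in dict(L=[(38,200),(193,187),(207,308),(48,322)],R=[(582,280),(738,256),(756,375),(600,400)]).items():
    P=np.array([f(k,.1) for k in c]);m=P.mean(0);d=P[0]+P[1]-P[2]-P[3]
    print(n,P.round(3).tolist(),m.round(3),np.arctan2(d[1],d[0]).round(3))
print("loupe",f((490,315),.05))
print("line",f((0,88),0),f((800,110),0),ray("top",(172,142),0),ray("top",(443,149),0))
print("jar",ray("top",(143,144),.075),"swatch",ray("top",(473,172),.018),"tape",ray("top",(462,263),.02),"marker",ray("top",(161,228),.01))
o=get_obs();R=cv2.Rodrigues(o['ee_rot'])[0];print(R.round(3),o['tool_pos'])
E
```

```text
L [[0.614, 0.256], [0.624, 0.168], [0.555, 0.158], [0.545, 0.247]] [0.584 0.207] 0.141
R [[0.577, -0.056], [0.593, -0.145], [0.525, -0.156], [0.508, -0.068]] [ 0.551 -0.106] 0.168
loupe [ 0.55847738 -0.00350642]
line [0.69889894 0.31323847] [ 0.69932077 -0.19932423] [0.69664173 0.35788979] [ 0.69837094 -0.33754816]
jar [0.6746552  0.39785504] swatch [ 0.63804115 -0.40785277] tape [ 0.40983254 -0.37869927] marker [0.47759755 0.36999201]
[[-0.922  0.387 -0.001]
 [ 0.387  0.922 -0.002]
 [ 0.    -0.002 -1.   ]] [0.25099306 0.59898604 0.24115046]
```

```bash
python3 -m jog '[[[-0.13,-0.049,0,0,0,0],[-0.13,-0.049,0,0,0,0],[-0.13,-0.049,0,0,0,0],[-0.13,-0.049,0,0,0,0],[-0.13,-0.049,0,0,0,0]]]' 0.4
python3 -m jog '[[[-0.13,-0.049,0,0,0,0],[-0.13,-0.049,0,0,0,0],[-0.13,-0.049,0,0,0,0],[-0.13,-0.049,0,0,0,0],[-0.13,-0.049,0,0,0,0]]]'
python3 -m jog '[[[0,0,0,0,0,-0.228],[0,0,0,0,0,-0.228],[0,0,0,0,0,-0.228],[0,0,0,0,0,0],[0,0,0,0,0,0]]]'
python3 - <<'E'
from h import *
o=get_obs();R=cv2.Rodrigues(o['ee_rot'])[0]
print(R.round(3),R.T@(np.array([.654,.217,.093])-o['tool_pos'])/.4,o['contact_force'])
for n in("top","side"):
    p=camera_params(n);print(n,-cv2.Rodrigues(p['rvec'])[0].T@p['tvec'].ravel())
E
```

```text
time: 0.72
tool_pos: [0.454, 0.4071, 0.2418]
ee_rot: [-0.619, -3.08, 0.001]
contact_force: [-0.4, 0.4, 0.4]
finger_gap: 0.396
finger_force: 0.0
time: 1.35
tool_pos: [0.656, 0.2163, 0.2417]
ee_rot: [-0.619, -3.079, 0.0]
contact_force: [0.5, 0.2, -0.2]
finger_gap: 0.402
finger_force: 0.0
time: 1.98
tool_pos: [0.6549, 0.2178, 0.2419]
ee_rot: [0.217, -3.134, 0.0]
contact_force: [-0.4, -0.1, -0.4]
finger_gap: 0.401
finger_force: 0.0
[[-0.99  -0.138 -0.001]
 [-0.138  0.99  -0.   ]
 [ 0.001 -0.    -1.   ]] [ 0.00225653 -0.00152546  0.37233358] [-0.35345248 -0.12881584 -0.38685214]
top [ 0.49489832 -0.00675777  0.99107439]
side [ 0.16875297 -0.5432986   0.73259008]
```

```bash
python3 -m jog '[[[0,0,0.125,0,0,0],[0,0,0.125,0,0,0],[0,0,0.122,0,0,0],[0,0,0,0,0,0]]]'
python3 -m jog '[[[0.025,0,0,0,0,0],[0.025,0,0,0,0,0],[0.025,0,0,0,0,0],[0.025,0,0,0,0,0],[0.025,0,0,0,0,0]]]'
python3 -m jog '[[[0.025,0,0,0,0,0],[0.025,0,0,0,0,0],[0.025,0,0,0,0,0],[0.025,0,0,0,0,0]]]'
python3 - <<'E'
from h import *
crop("side",180,80,420,300,2.5,"pics/s1.png")
E
```

```text
time: 2.48
tool_pos: [0.6512, 0.2169, 0.0877]
ee_rot: [0.218, -3.123, 0.003]
contact_force: [-0.3, 0.1, -0.2]
finger_gap: 0.4
finger_force: 0.0
time: 3.1
tool_pos: [0.6054, 0.2107, 0.0944]
ee_rot: [-0.22, 3.132, 0.0]
contact_force: [1.3, 0.6, 0.2]
finger_gap: 0.401
finger_force: 0.7
time: 3.6
tool_pos: [0.5653, 0.205, 0.0934]
ee_rot: [0.22, -3.134, 0.0]
contact_force: [0.4, -0.5, 0.3]
finger_gap: 0.397
finger_force: 0.7
```

View pics/s1.png

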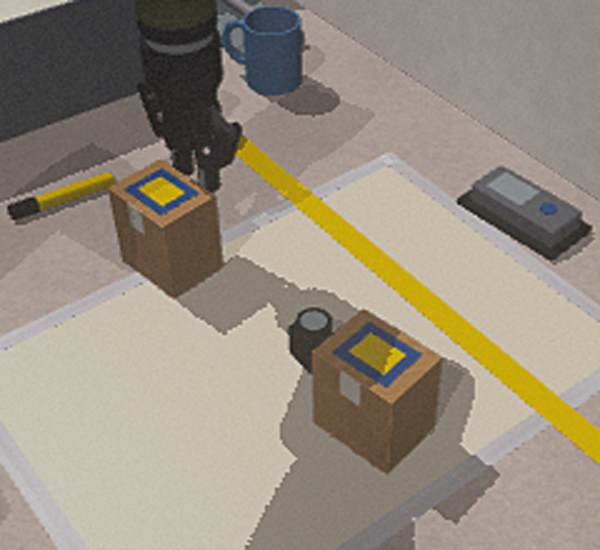

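The left carton has slid towards the robot and is leaning only slightly, with its lid centre at crop (158,190). I'll keep pushing.

```bash
python3 -m jog '[[[0.03,0,0,0,0,0],[0.04,0,0,0,0,0],[0.05,0,0,0,0,0],[0,0,0,0,0,0]]]'
python3 - <<'E'
from h import *
a=read_camera("side")[80:300,180:380,::-1];b=read_camera("top")[120:340,180:380,::-1]
cv2.imwrite("pics/s2.png",cv2.resize(np.hstack([a,b]),None,fx=2,fy=2,interpolation=cv2.INTER_CUBIC))
E
```

```text
time: 4.15
tool_pos: [0.5163, 0.1981, 0.0928]
ee_rot: [0.221, -3.132, 0.001]
contact_force: [-0.0, -0.7, -0.4]
finger_gap: 0.398
finger_force: 0.0
```

View pics/s2.png

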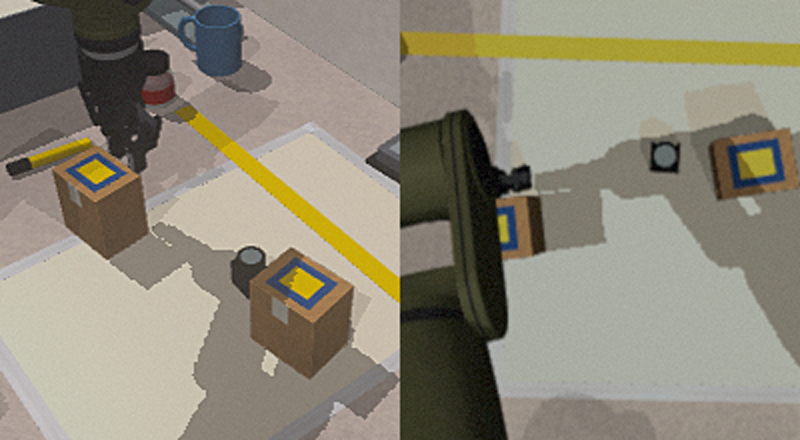

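The carton only slides upright; its lid is now at side crop (95,170). Bench friction is low, so I'll follow the tipping arc instead, moving up as well as towards the robot so that pad friction helps it over.

```bash
python3 -m jog '[[[-0.01,0,0.02,0,0,0],[0.02,0,0,0,0,0],[0.015,0,0,0,0,0],[0.021,0,-0.018,0,0,0],[0.021,0,-0.016,0,0,0]]]'
python3 -m jog '[[[0.023,0,-0.011,0,0,0],[0.023,0,-0.011,0,0,0],[0.024,0,-0.006,0,0,0],[0.024,0,-0.006,0,0,0]]]'
python3 - <<'E'
from h import *
a=read_camera("side")[80:300,180:380,::-1];b=read_camera("top")[120:340,180:380,::-1]
cv2.imwrite("pics/s3.png",cv2.resize(np.hstack([a,b]),None,fx=2,fy=2,interpolation=cv2.INTER_CUBIC))
E
```

```text
time: 4.88
tool_pos: [0.4914, 0.1947, 0.0998]
ee_rot: [-0.22, 3.134, 0.0]
contact_force: [0.1, 0.1, 0.0]
finger_gap: 0.403
finger_force: 0.2
time: 5.38
tool_pos: [0.4538, 0.1893, 0.1128]
ee_rot: [0.22, -3.134, 0.0]
contact_force: [-0.3, -0.3, 0.1]
finger_gap: 0.403
finger_force: 0.0
```

View pics/s3.png

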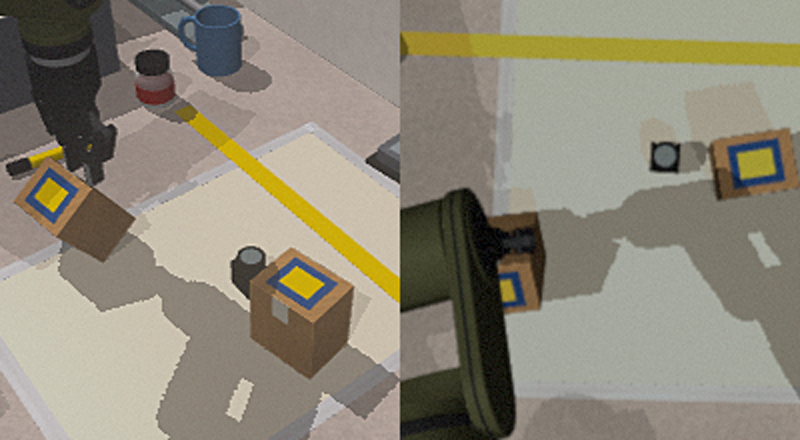

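The arc works: the left carton is tilted past 40°. I'll finish it, then go over the right carton.

```bash
python3 -m jog '[[[0.03,0,0,0,0,0],[0.03,0,0,0,0,0],[0,0,-0.1,0,0,0],[0,0,-0.15,0,0,0],[0,0,0,0,0,0]]]'
python3 -m jog '[[[-0.06,-0.126,0,0,0,-0.034],[-0.06,-0.126,0,0,0,0],[-0.06,-0.126,0,0,0,0],[-0.06,-0.126,0,0,0,0],[-0.06,-0.126,0,0,0,0]]]'
python3 -m jog '[[[-0.06,-0.126,0,0,0,0],[0,0,0,0,0,0],[0,0,0,0,0,0]]]'
python3 - <<'E'
from h import *
o=get_obs();R=cv2.Rodrigues(o['ee_rot'])[0]
print(R.round(3),R.T@(np.array([.621,-.094,.086])-o['tool_pos'])/.4)
E
```

```text
time: 6.1
tool_pos: [0.4334, 0.1869, 0.2187]
ee_rot: [-0.22, 3.123, 0.004]
contact_force: [1.0, 1.4, -0.5]
finger_gap: 0.398
finger_force: 0.0
time: 6.72
tool_pos: [0.5898, -0.0447, 0.2114]
ee_rot: [0.262, -3.129, -0.001]
contact_force: [0.1, 0.5, -0.1]
finger_gap: 0.397
finger_force: 0.0
time: 7.1
tool_pos: [0.6211, -0.0887, 0.2113]
ee_rot: [0.261, -3.128, -0.002]
contact_force: [-0.3, 0.5, 0.1]
finger_gap: 0.4
finger_force: 0.0
[[-0.986 -0.166 -0.002]
 [-0.166  0.986  0.001]
 [ 0.002  0.001 -1.   ]] [ 0.00161    -0.01335292  0.31329031]
```

```bash
python3 -m jog '[[[0,-0.013,0.11,0,0,0],[0,0,0.11,0,0,0],[0,0,0.094,0,0,0],[0.03,0,0,0,0,0],[0.02,0,0,0,0,0]]]'
python3 -m jog '[[[0.015,0,0,0,0,0],[0.015,0,0,0,0,0],[0.021,0,-0.018,0,0,0],[0.021,0,-0.016,0,0,0],[0.023,0,-0.011,0,0,0]]]'
python3 -m jog '[[[0.023,0,-0.011,0,0,0],[0.024,0,-0.006,0,0,0],[0.024,0,-0.006,0,0,0],[0.03,0,0,0,0,0],[0.03,0,0,0,0,0]]]'
python3 -m jog '[[[0,0,-0.1,0,0,0],[0,0,-0.15,0,0,0],[0,0,-0.15,0,0,0],[0,0,0,0,0,0],[0,0,0,0,0,0]]]'
python3 - <<'E'
from h import *
a=read_camera("side")[80:300,160:360,::-1];b=read_camera("top")[120:340,190:390,::-1]
cv2.imwrite("pics/s4.png",cv2.resize(np.hstack([a,b]),None,fx=2,fy=2,interpolation=cv2.INTER_CUBIC))
E
```

```text
time: 7.72
tool_pos: [0.6026, -0.0969, 0.0884]
ee_rot: [-0.264, 3.129, -0.001]
contact_force: [0.9, -0.4, 0.2]
finger_gap: 0.398
finger_force: 0.0
time: 8.35
tool_pos: [0.5654, -0.104, 0.1061]
ee_rot: [-0.262, 3.13, -0.0]
contact_force: [0.1, 0.7, 1.1]
finger_gap: 0.403
finger_force: 0.7
time: 8.98
tool_pos: [0.5128, -0.1126, 0.1139]
ee_rot: [0.262, -3.13, -0.0]
contact_force: [-0.1, 0.2, 1.1]
finger_gap: 0.399
finger_force: 0.0
time: 9.6
tool_pos: [0.5134, -0.1125, 0.2738]
ee_rot: [0.262, -3.13, -0.0]
contact_force: [-1.0, -0.1, -0.8]
finger_gap: 0.402
finger_force: 0.0
```

View pics/s4.png

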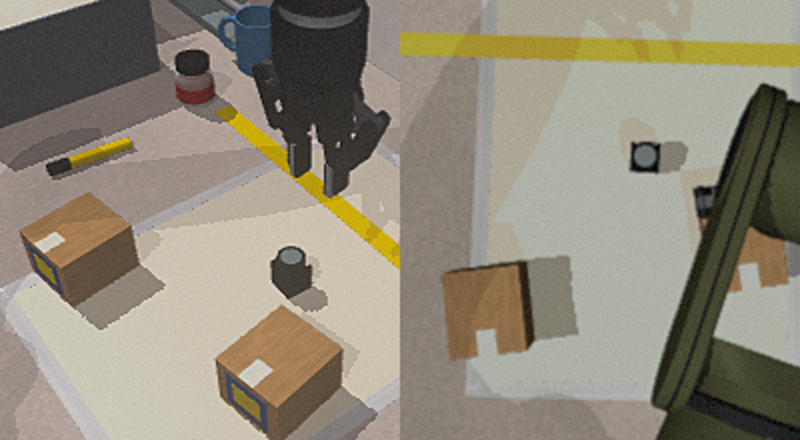

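Both cartons lie down. The left one's top face spans about (443,272) to (533,355) in the right half, with a thin dark strip of its underside visible above it. I'll look for green in that strip and measure poses.

```bash
python3 - <<'E'
from h import *
f=lambda c,z:ray("top",(190+(c[0]-400+.5)/2-.5,120+(c[1]+.5)/2-.5),z)
P=np.array([f(k,.07) for k in [(443,273),(524,264),(534,350),(451,359)]]);print(P.round(3),P.mean(0))
g=lambda c,z:ray("side",(160+(c[0]+.5)/2-.5,80+(c[1]+.5)/2-.5),z)
for c in ([(283,306),(343,350),(277,403),(216,358)],[(90,193),(135,222),(72,262),(21,234)]):
    Q=np.array([g(k,.07) for k in c]);print(Q.round(3).tolist(),Q.mean(0).round(3))
im=read_camera("top")
v,u=np.mgrid[245:265,205:262]
s=im[245:265,205:262].astype(int)
G=s[...,1]-s[...,0]
for r in range(4,14):print(245+r,[tuple(x) for x in s[r,8:50:5].tolist()])
m=G>8;print(m.sum(),u[m],v[m])
E
```

```text
[[0.416 0.227]
 [0.429 0.134]
 [0.33  0.119]
 [0.318 0.214]] [0.37329084 0.17338654]
[[0.497, -0.078], [0.511, -0.165], [0.418, -0.175], [0.401, -0.092]] [ 0.457 -0.127]
[[0.416, 0.221], [0.435, 0.139], [0.345, 0.124], [0.318, 0.203]] [0.379 0.172]
249 [(139, 132, 124), (136, 124, 118), (135, 126, 115), (157, 155, 156), (162, 160, 149), (175, 169, 151), (174, 169, 151), (163, 158, 140), (160, 163, 149)]
250 [(137, 126, 117), (134, 126, 117), (137, 128, 118), (153, 155, 154), (164, 162, 150), (178, 171, 155), (154, 150, 135), (121, 117, 105), (116, 111, 99)]
251 [(138, 128, 121), (133, 125, 117), (130, 124, 114), (155, 155, 153), (168, 163, 153), (155, 152, 135), (91, 88, 78), (61, 50, 44), (82, 72, 61)]
252 [(136, 129, 119), (131, 122, 114), (138, 131, 120), (144, 145, 140), (142, 140, 131), (69, 66, 59), (58, 42, 31), (87, 66, 45), (74, 65, 55)]
253 [(136, 125, 117), (140, 133, 126), (121, 113, 106), (104, 103, 101), (62, 52, 42), (87, 61, 39), (109, 83, 54), (135, 105, 69), (79, 70, 58)]
254 [(133, 124, 117), (109, 103, 97), (62, 52, 42), (85, 65, 45), (94, 68, 41), (131, 97, 65), (143, 109, 75), (136, 103, 68), (63, 55, 43)]
255 [(117, 112, 102), (65, 49, 36), (90, 68, 43), (128, 98, 63), (131, 101, 64), (130, 102, 68), (141, 107, 73), (140, 106, 72), (57, 51, 42)]
256 [(97, 79, 63), (103, 76, 49), (127, 96, 64), (129, 100, 66), (135, 105, 73), (137, 102, 64), (140, 108, 75), (144, 110, 75), (52, 42, 31)]
257 [(123, 92, 57), (128, 98, 66), (129, 100, 67), (126, 94, 61), (128, 97, 63), (145, 111, 74), (137, 106, 67), (140, 108, 70), (48, 41, 28)]
258 [(125, 96, 63), (128, 98, 65), (125, 96, 63), (126, 96, 63), (127, 98, 66), (143, 112, 75), (144, 115, 77), (142, 110, 75), (51, 44, 33)]
0 [] []
```

The strip shows no green or white, which suggests the left carton is plain. To be sure, I'll turn it clockwise so its underside shows in the side camera, by pushing the far end of its left side rightwards.

```bash
python3 -m jog '[[[0.0176,0.139,0,0,0,0],[0.0176,0.139,0,0,0,0],[0.0176,0.139,0,0,0,0],[0.0176,0.139,0,0,0,0],[0.0176,0.139,0,0,0,0]]]' 0
python3 -m jog '[[[0.0176,0.139,0,0,0,0],[0.0176,0.139,0,0,0,0],[0,0,0.15,0,0,0],[0,0,0.15,0,0,0],[0,0,0.15,0,0,0]]]'
python3 -m jog '[[[0,0,0.1,0,0,0],[0,0,0.06,0,0,0],[0,0,0,0,0,0]]]'
```

```text
time: 10.38
tool_pos: [0.4316, 0.1571, 0.2725]
ee_rot: [0.262, -3.128, 0.001]
contact_force: [0.6, -0.2, 0.5]
finger_gap: 0.002
finger_force: 0.0
time: 11.0
tool_pos: [0.3993, 0.2628, 0.0911]
ee_rot: [0.263, -3.129, 0.001]
contact_force: [0.4, 0.0, -0.1]
finger_gap: 0.003
finger_force: 0.0
time: 11.38
tool_pos: [0.3979, 0.2617, 0.027]
ee_rot: [0.262, -3.124, 0.005]
contact_force: [-0.3, 0.1, -0.3]
finger_gap: -0.001
finger_force: 0.0
```

```bash
python3 -m jog '[[[0,-0.03,0,0,0,0],[0,-0.03,0,0,0,0],[0,-0.03,0,0,0,0],[0,-0.03,0,0,0,0],[0,-0.03,0,0,0,0]]]'
python3 -m jog '[[[0,-0.03,0,0,0,0],[0,-0.03,0,0,0,0],[0,0,0,0,0,0],[0,0.12,0,0,0,0],[0,0,-0.15,0,0,0]]]'
python3 - <<'E'
from h import *
a=read_camera("side")[80:300,160:360,::-1];b=read_camera("top")[120:340,190:390,::-1]
cv2.imwrite("pics/s5.png",cv2.resize(np.hstack([a,b]),None,fx=2,fy=2,interpolation=cv2.INTER_CUBIC))
E
```

```text
time: 12.0
tool_pos: [0.4114, 0.2032, 0.0311]
ee_rot: [-0.261, 3.129, 0.001]
contact_force: [0.8, 2.1, 2.1]
finger_gap: -0.001
finger_force: 0.0
time: 12.62
tool_pos: [0.4013, 0.2272, 0.0844]
ee_rot: [0.265, -3.115, 0.007]
contact_force: [0.9, 0.3, -0.0]
finger_gap: 0.001
finger_force: 0.0
```

View pics/s5.png

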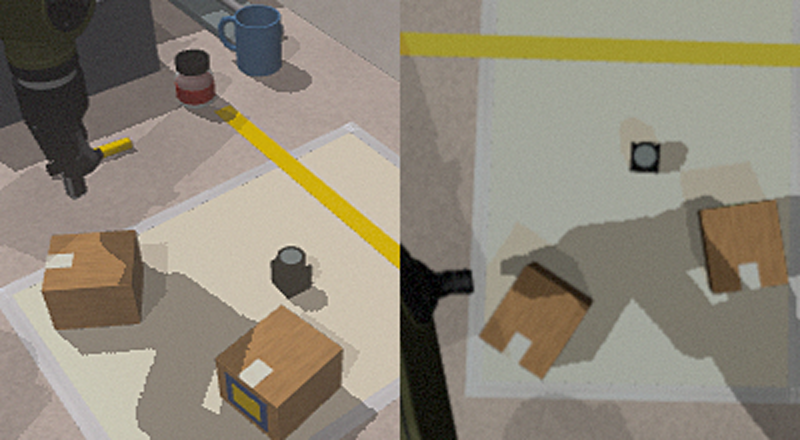

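Left carton has turned about 40°. Its underside is a narrow sliver near (140,270) in the side crop. I'll project the stamp area and read the colours there.

```bash
python3 - <<'E'
from h import *
f=lambda c,z:ray("top",(190+(c[0]-400+.5)/2-.5,120+(c[1]+.5)/2-.5),z)
for c in ([(531,264),(592,301),(544,379),(480,338)],[(699,210),(777,200),(788,285),(711,294)]):
    P=np.array([f(k,.07) for k in c]);m=P.mean(0);d=P[0]+P[1]-P[2]-P[3];print(P.round(3).tolist(),m.round(3),np.arctan2(d[1],d[0]))
    fa,fb=P[0],P[1]
    for n in("top","side"):
        im=read_camera(n)
        e=(fb-fa)/np.linalg.norm(fb-fa);mid=(fa+fb)/2
        for w in(-.02,0,.02):
            S=[np.r_[mid+e*w,h] for h in(.06,.045,.03,.015)]
            uv=proj(n,S);print(n,w,uv.round(1).tolist(),[im[int(round(v)),int(round(u))].tolist() for u,v in uv])
a=cv2.imread("pics/s5.png")[:,:400].astype(int)
print(a[230:330:10,130:150:2,::-1].tolist())
E
```

```text
[[0.429, 0.126], [0.388, 0.053], [0.298, 0.106], [0.343, 0.181]] [0.364 0.117] -0.5497882373697539
top -0.02 [[263.7, 256.2], [264.5, 255.7], [265.2, 255.2], [266.0, 254.7]] [[44, 29, 19], [44, 29, 19], [82, 77, 67], [96, 94, 81]]
top 0 [[270.9, 260.6], [271.6, 260.0], [272.3, 259.5], [272.9, 258.9]] [[39, 24, 13], [68, 61, 49], [98, 94, 83], [96, 95, 84]]
top 0.02 [[278.2, 265.0], [278.8, 264.4], [279.3, 263.7], [279.8, 263.1]] [[44, 36, 27], [90, 88, 76], [90, 88, 76], [102, 98, 86]]
side -0.02 [[228.3, 204.2], [229.2, 208.6], [230.1, 212.9], [231.0, 217.1]] [[75, 59, 48], [75, 59, 45], [79, 65, 50], [88, 75, 64]]
side 0 [[228.2, 210.2], [229.2, 214.6], [230.1, 218.9], [231.0, 223.1]] [[84, 71, 55], [78, 67, 54], [84, 70, 57], [96, 84, 72]]
side 0.02 [[228.2, 216.4], [229.1, 220.7], [230.1, 225.0], [231.0, 229.2]] [[82, 69, 55], [80, 62, 54], [84, 73, 60], [113, 102, 90]]
[[0.497, -0.069], [0.511, -0.161], [0.412, -0.175], [0.399, -0.085]] [ 0.455 -0.123] 0.15356481735809618
top -0.02 [[350.0, 223.3], [349.4, 223.4], [348.8, 223.4], [348.3, 223.4]] [[92, 86, 62], [95, 92, 68], [95,
[... 1577 characters left out ...]
, 66, 53], [89, 76, 66], [121, 113, 103], [119, 116, 103], [120, 111, 103]], [[112, 88, 66], [101, 82, 62], [79, 67, 55], [79, 68, 58], [76, 64, 53], [72, 62, 49], [99, 89, 75], [122, 114, 104], [120, 114, 102], [119, 110, 100]], [[107, 86, 65], [108, 86, 66], [109, 89, 66], [75, 64, 52], [73, 65, 56], [84, 72, 57], [109, 95, 86], [122, 116, 104], [120, 114, 101], [120, 111, 100]], [[106, 86, 67], [110, 87, 69], [106, 85, 64], [105, 85, 62], [74, 63, 47], [69, 59, 51], [121, 113, 103], [123, 114, 103], [121, 115, 105], [117, 110, 100]], [[104, 82, 63], [105, 84, 64], [105, 82, 65], [109, 85, 65], [101, 80, 58], [86, 77, 65], [112, 105, 99], [138, 129, 120], [141, 135, 122], [139, 130, 119]]]
```

The sliver is uniformly brown across the whole stamp area, so the left carton is plain and the right one is stamped. I'll go behind the right carton's lid.

```bash
python3 -m jog '[[[0,0,-0.14,0,0,0],[0,0,-0.14,0,0,0],[0.034,-0.126,0,0,0,0],[0.034,-0.126,0,0,0,0],[0.034,-0.126,0,0,0,0]]]' 0.4
python3 -m jog '[[[0.034,-0.126,0,0,0,0],[0.034,-0.126,0,0,0,0],[0.034,-0.126,0,0,0,0],[0.034,-0.126,0,0,0,0],[0,0,0,0,0,0]]]'
python3 - <<'E'
from h import *
o=get_obs();R=cv2.Rodrigues(o['ee_rot'])[0]
print(R.T@(np.array([.365,-.138,.032])-o['tool_pos'])/.4,o['tool_pos'])
E
```

```text
time: 13.55
tool_pos: [0.3903, 0.0702, 0.2006]
ee_rot: [0.263, -3.128, 0.0]
contact_force: [0.4, -0.6, 1.2]
finger_gap: 0.396
finger_force: 0.0
time: 14.18
tool_pos: [0.37, -0.1386, 0.2006]
ee_rot: [0.251, -3.128, -0.002]
contact_force: [0.3, 0.4, -0.4]
finger_gap: 0.401
finger_force: 0.0
[0.010785   0.00270462 0.42163414] [ 0.36995968 -0.13858267  0.20063837]
```

```bash
python3 -m jog '[[[0.01,0,0.14,0,0,0],[0,0,0.14,0,0,0],[0,0,0.14,0,0,0],[0,0,0,0,0,0]]]'
python3 -m jog '[[[-0.03,0,0,0,0,0],[-0.03,0,0,0,0,0],[-0.03,0,0,0,0,0],[-0.03,0,0,0,0,0],[-0.03,0,0,0,0,0]]]'
python3 -m jog '[[[-0.03,0,0,0,0,0],[-0.03,0,0,0,0,0],[-0.03,0,0,0,0,0],[-0.03,0,0,0,0,0],[-0.03,0,0,0,0,0]]]'
python3 -m jog '[[[-0.03,0,0,0,0,0],[-0.03,0,0,0,0,0],[-0.03,0,0,0,0,0],[-0.03,0,0,0,0,0],[-0.03,0,0,0,0,0]]]'
python3 -m jog '[[[-0.03,0,0,0,0,0],[-0.03,0,0,0,0,0],[-0.03,0,0,0,0,0],[0,0,0,0,0,0]]]'
python3 - <<'E'
from h import *
a=read_camera("side")[80:300,220:420,::-1];b=read_camera("top")[100:320,190:390,::-1]
cv2.imwrite("pics/s6.png",cv2.resize(np.hstack([a,b]),None,fx=2,fy=2,interpolation=cv2.INTER_CUBIC))
E
```

```text
time: 14.68
tool_pos: [0.3626, -0.1333, 0.029]
ee_rot: [0.263, -3.119, -0.012]
contact_force: [-0.7, -0.5, 0.4]
finger_gap: 0.4
finger_force: 0.0
time: 15.3
tool_pos: [0.4277, -0.1267, 0.0347]
ee_rot: [-0.262, 3.13, -0.0]
contact_force: [-1.5, -1.1, 0.8]
finger_gap: 0.4
finger_force: 0.0
time: 15.92
tool_pos: [0.4865, -0.1167, 0.0342]
ee_rot: [0.262, -3.131, -0.0]
contact_force: [-0.8, -0.0, -0.3]
finger_gap: 0.4
finger_force: 0.0
time: 16.55
tool_pos: [0.5458, -0.1067, 0.0343]
ee_rot: [0.262, -3.131, -0.0]
contact_force: [-1.7, 0.0, 0.1]
finger_gap: 0.402
finger_force: 0.0
time: 17.05
tool_pos: [0.5818, -0.1008, 0.0347]
ee_rot: [-0.263, 3.129, -0.001]
contact_force: [-0.6, -0.3, 0.0]
finger_gap: 0.396
finger_force: 0.0
```

View pics/s6.png

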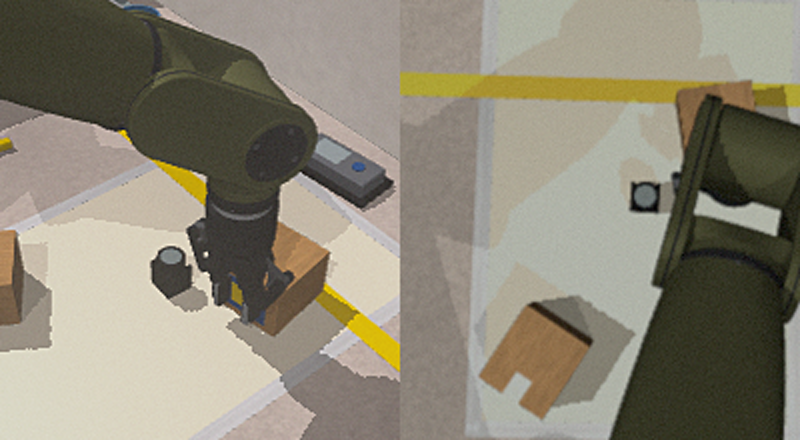

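The carton is being pushed square, with its far top edge from (677,90) to (752,81) in the right half, and it is clear of the loupe.

```bash
python3 - <<'E'
from h import *
f=lambda c,z:ray("top",(190+(c[0]-400+.5)/2-.5,100+(c[1]+.5)/2-.5),z)
P=np.array([f((677,90),.07),f((752,81),.07)]);e=P[1]-P[0];n=np.array([-e[1],e[0]])/np.linalg.norm(e)
print(P,np.linalg.norm(e),P.mean(0)-.05*n, P.mean(0)+.05*n)
E
```

```text
[[ 0.68642195 -0.03866807]
 [ 0.69990142 -0.12819896]] 0.09053992369469221 [ 0.64371891 -0.09087745] [ 0.74260446 -0.07598958]
```

```bash
python3 -m jog '[[[-0.03,0,0,0,0,0],[-0.03,0,0,0,0,0],[-0.03,0,0,0,0,0],[-0.02,0,0,0,0,0],[-0.017,0,0,0,0,0]]]'
python3 -m jog '[[[-0.01,0,0,0,0,0],[0,0,0,0,0,0],[0.06,0,0,0,0,0],[0.06,0,0,0,0,0],[0,0,-0.15,0,0,0]]]'
python3 -m jog '[[[0.1,0,-0.1,0,0,0],[0.15,0,0,0,0,0],[0.15,0,0,0,0,0],[0.15,0,0,0,0,0],[0,0,0,0,0,0]]]'
python3 - <<'E'
from h import *
a=read_camera("side")[80:300,220:420,::-1];b=read_camera("top")[100:320,190:390,::-1]
cv2.imwrite("pics/s7.png",cv2.resize(np.hstack([a,b]),None,fx=2,fy=2,interpolation=cv2.INTER_CUBIC))
E
```

```text
time: 17.77
tool_pos: [0.6312, -0.0923, 0.0344]
ee_rot: [0.262, -3.13, 0.0]
contact_force: [-1.7, -0.4, 0.4]
finger_gap: 0.398
finger_force: 0.0
time: 18.4
tool_pos: [0.5807, -0.0986, 0.0882]
ee_rot: [0.26, -3.117, -0.008]
contact_force: [1.0, -0.1, 0.2]
finger_gap: 0.402
finger_force: 0.0
time: 19.02
tool_pos: [0.3669, -0.136, 0.1332]
ee_rot: [-0.258, 3.131, -0.0]
contact_force: [0.3, -0.6, 0.5]
finger_gap: 0.396
finger_force: 0.0
```

View pics/s7.png

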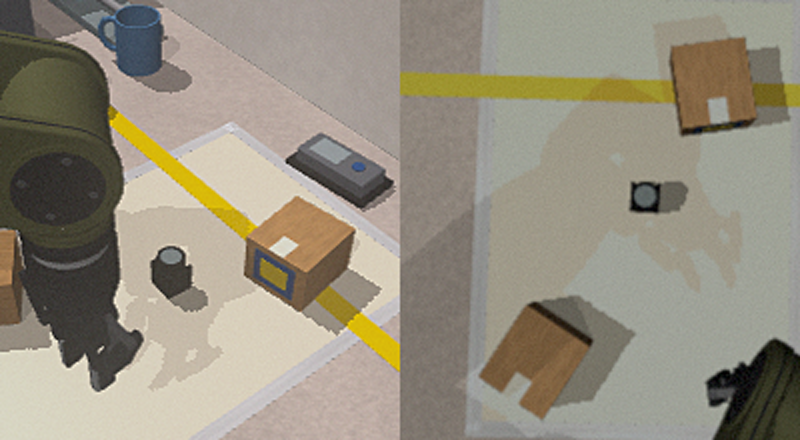

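The carton lies across the line with its top face at (671,47), (745,38), (756,122), (681,133). The arm is clear and the loupe hasn't moved. I'll check the centre before handing in.

```bash
python3 - <<'E'
from h import *
f=lambda c,z:ray("top",(190+(c[0]-400+.5)/2-.5,100+(c[1]+.5)/2-.5),z)
m=np.mean([f(k,.07) for k in [(671,47),(745,38),(756,122),(681,133)]],0);print(m)
if abs(m[0]-.6985)<.012: print(close_job())
E
```

```text
[ 0.69392587 -0.08189848]
the job is handed in; nothing more can be done
None
```

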